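# Clip the peg tin onto the drying arm

## Robot

A 6-joint arm with a two-finger parallel gripper is mounted at the origin on the work surface. World frame = base frame: x ahead of the robot, y to its left, z up, the work surface at z = 0. Lengths are in mm, angles in rad, forces in N, time in s.
With the tool pointing down it reaches from about 350 to 875 mm from the base axis. Payload 4.2 kg.
Tool frame: the origin (TCP) lies where the fingers leave the gripper's body, on its centre line; the fingertips stand 70 mm ahead of it and the grasp point (between the pads) lies 51 mm ahead of it (arm.grip_point_offset is the distance from the TCP to the grasp point, in mm); y points along the fingers, x is the direction in which the jaws open and shut, and the axes are right-handed (so a half turn about y gives the same grasp; the last joint's range is limited). The gripper opens to 87 mm and grips with 3 to 60 N. Pads are 19 mm wide; open, the fingers measure 117 mm over their backs; the gripper's body (75 mm by 190 mm) begins 51 mm behind the grasp point.
Start: joints at [-1.011, 0.385, 0.008, 0, -1.194, -0.259], TCP at [185.194, -596.911, 292.25] pointing down, gripper open.
Joint ranges: [-3.14, 3.14], [-1.21, 2.06], [-1.07, 1.41], [-3.16, 2.05], [-2.99, -0.16], [-3.1, 3.1]. Speed limits (rad/s): [2.79, 2.79, 3.14, 3.14, 3.14, 3.14].

## Interface

Orientations are given as a unit quaternion [x, y, z, w].
In Python, from workcell import arm, viewer, job, finder gives the robot as it stands. The module is installed in compiled form; this text tells all that it offers.
- The arm moves only by the shell command python3 -m inch 'ROWS'. ROWS is JSON, a list that holds one entry, the list of rows, each a list of 5 numbers: the shift along the tool's x, y, z in units of 40 mm (1.0 is 40 mm), then the turn about the tool's y in units of 5 degrees (1.0 is 5 degrees), then the closure, from 0 (fully open) to 1 (shut). In form: [[[dx, dy, dz, yaw, gripper], ...]]. A call has 1 to 5 rows; each row shifts and turns the commanded pose from where the row before left it, along the tool's axes as they then stand; what a row does not reach is not made up. A row lasts 1/10 s, in which the tool goes at most 50 mm and 8.59 degrees, less where a joint would pass 70% of its speed; a pose out of reach is approached as far as the arm can. A call is refused whole if a number of a shift passes 1 or a number of a turn 1, either way. A call with a gripper value outside its range is refused whole. The fingers move at their own pace and stop on an object; the grip force is fixed at half the most. Time passes only in rows, so rows that do not move let the fingers close. It gives the time, the measured TCP pose, the force and the opening at its end, in the units of the state.
- arm.state(): the state, without advancing time (a new reading comes with each control period).
- viewer.snapshot(name): name is "side" or "top"; returns a dict with "image" (480x640x3 uint8, red, green, blue), "mtx" (3x3 intrinsics, pixels), "k1" (the pictures are not rectified: a ray, as slopes to the right and down, at radius r is drawn at 1 + k1 r^2 times it, then the intrinsics apply), "world_to_cam" (4x4, takes a point from world to camera coordinates). Camera axes: x right, y up, looking along -z (the intrinsics and any distortion apply to the point x, -y, -z); pixel columns grow to the right and rows downward; lengths in mm; the calibration is good to about 2 mm. A picture is of the moment at which its call begins. There is no depth.
- job.close_job(): hands the job in, once; it reports no verdict.
Trained networks look in a picture, given as the dict that the camera call returned (one of the last four; its "shot" number tells which), for a name from the list of things; names that differ only in an ending like _2 or _b are one class to them, and where a whole thing is asked for, a point or a joint stands for the part that bears it (a point fixed in the world has none). Each returns a list of dicts, best first, with "confidence" (0 to 1); they miss things now and then, are a little off and sometimes report something else, mostly with a low value. They report only what shows in the picture. A call takes as long as a camera call.
- finder.outline_of(picture, label): "pixels" (480x640 bool, what is visible of it) and "bbox" ([left, top, right, bottom] in pixels, round what is visible of it).
- finder.place_of(picture, label): "uv" ([column, row] in pixels: a listed point, or the origin of a listed thing).
The state is a dict: "time": time; "q": joint angles; "joint_vel": joint speeds; "joint_efforts": joint torques, N m; "eef_pos": TCP position; "ee_rot": TCP orientation; "contact_force": force on the tool from outside, world axes, zero at the start; "wrist_torque": the same for the moment, N m; "finger_gap": finger opening in mm.
Only numpy, scipy, OpenCV 4.12 (cv2) and the standard library are available. Lean on these libraries where they do the work, as an engineer would, in place of code of your own. Each camera call takes 0.05 s, during which the arm holds its last target. There are 200 camera calls.

## Task

Lift the clothes-peg tin by the grip tab of its hook, bring the hook over the rod of the drying arm, which has sagged or risen by an unknown amount, and push it down onto the rod by feel until the rod is fully home under the crown and the red sprung latch has snapped shut behind it. Then tug the tin upwards so that the shut latch pulls on the rod with about 8 N, lower it again, and leave the tin hanging from the rod on its own. Never load the light arm with more than 20 N, keep the tin upright, and leave the other things on the drainer where they are.

Things in the scene. Friction and masses are not known exactly. Their poses are not given: they have to be found in the camera images.
- tab (a point): Centre of the ribbed black grip tab on top of the peg tin's hook: 36 mm wide (its x), 14 mm thick (its y), 46 mm high (206 to 252 mm above the tin's underside, +-23 mm about this point); pinch it across its thickness. Axes as tin. Fingertips kept within the tab's height stay clear of the rod below.
- tin: Cream peg tin full of pegs, 0.27 to 0.55 kg, 100 (x) by 124 (y) by 80 mm high; origin under its centre, z up. Steel strap handle along y, top at 100 mm; it carries the black hook, all one rigid piece. Hook in the tin's x-z plane, 14 mm thick: shank's inner face at x = -12 mm, nose's inner face at x = +10 mm, open downwards between them. Stands on the drainer at the start.
- seat (a point): On the hook: where the rod's centre line lies when fully home under the crown: 41 mm below tab, 188 mm above the tin's underside, between shank and nose (they leave the rod -7 to +5 mm in x). Axes as tin.
- gap (a point): Middle of the hook's side opening, 127 mm above the tin's underside (61 mm below seat): free from the hook's root (104 mm) to the lip of the nose (150 mm), open to +x only (the shank closes -x). The rod comes in here level from the tin's +x side until it is under seat; then the hook goes straight down onto it.
- latch (a joint): Red sprung latch across the hook's mouth, hinged on the shank; its middle line lies 26 mm below seat, its underside 28 mm. 0 rad = shut; grows to 1.35 as the rod pushes it up into the hook; cannot swing outwards. Getting the rod past it takes some 7 to 13 N, more than the tin weighs; then it snaps to 0. When shut, the rod can drop 19 mm from the seat before it bears on the latch.
- airer: Drying arm: steel post 264 mm high on a foot plate; origin under the post's centre, z up, y along the arm. Arm: aluminium rod, 10 mm diameter, from the post's axis at 230 mm height; free from y = 40 to 290 mm, then a red 30 mm ball too big for the hook. Its friction knuckle has let it sag or rise by up to 0.07 rad (15 mm at y = 210 mm, a good place to hang the tin): not measured, so feel for it.
- knuckle_mid (a point): Point on the post's axis at the height of the arm's root, 230 mm above the drainer; axes as airer. The rod is springy: at y = 210 mm it gives about 0.2 mm per N up or down, and springs back; more load than 20 N would bend it.
- jug_mid (a point): Blue plastic jug, 205 mm high, 116 mm across; bystander; point half-way up.
- dustpan: Aluminium dustpan, 190 mm by 220 mm, 52 mm high, with a handle 130 mm long; bystander; origin under the middle of its pan.
- bottle_mid (a point): Green glass bottle with a cap, 240 mm high, 68 mm across; bystander; point half-way up.
- soap_dish: White dish 110 mm by 75 mm with a yellow bar of soap, 36 mm high in all; bystander.
- brush: Hand brush lying on the drainer; bystander.
- mug: White mug, 85 mm high, 80 mm across; bystander.
- packet: Cardboard packet, 60 by 140 by 190 mm high; bystander.
- peg: A single wooden clothes peg lying on the drainer, 78 mm long, 14 mm high; bystander.

How it is judged:
By the outcome, as a careful person would: the job done as asked, in the order asked, and still so for the second after the job is handed in, with the robot touching nothing.
It also fails if it takes over 64 s, if anything falls off the work surface, if the arm or the gripper's body presses on something with over 40 N, if the wrist force passes 120 N, or if a joint passes its speed limit or range.

## Working session

There is one attempt and no reset: what is moved stays moved. The work goes in short steps, Python scripts to look and compute and a shell command to move; the robot and the scene stay as the last step left them, time stands still between calls to the robot, and variables do not carry over. Pictures are saved under pics/ and viewed, about 8 in all and at most 12, crops included, and the job is handed in when it is done.

```bash
mkdir -p pics; cat > h.py <<'E'
import numpy as np, cv2
from workcell import arm, viewer, job, finder
from scipy.spatial.transform import Rotation as R
from scipy.optimize import least_squares
def snap(n,f=None):
    p=viewer.snapshot(n)
    if f: cv2.imwrite('pics/'+f,p['image'][:,:,::-1])
    return p
def proj(p,X):
    X=np.atleast_2d(X); c=X@p['world_to_cam'][:3,:3].T+p['world_to_cam'][:3,3]
    s=np.c_[c[:,0]/-c[:,2],-c[:,1]/-c[:,2]]; s=s*(1+p['k1']*(s**2).sum(1,keepdims=True))
    m=np.array(p['mtx']); return s@m[:2,:2].T+m[:2,2]
def ray(p,uv):
    m=np.array(p['mtx']); d=np.linalg.solve(m[:2,:2],np.array(uv,float)-m[:2,2]); s=d.copy()
    for _ in range(30): s=d/(1+p['k1']*(s@s))
    W=np.array(p['world_to_cam']); Rm=W[:3,:3]
    v=Rm.T@np.array([s[0],-s[1],-1.]); return -Rm.T@W[:3,3], v/np.linalg.norm(v)
def atz(p,uv,z):
    o,v=ray(p,uv); return o+v*(z-o[2])/v[2]
def tri(ps,uvs):
    A=np.zeros((3,3));b=np.zeros(3); rs=[ray(p,u) for p,u in zip(ps,uvs)]
    for o,v in rs:
        M=np.eye(3)-np.outer(v,v);A+=M;b+=M@o
    X=np.linalg.solve(A,b); return X,[float(np.linalg.norm(np.cross(X-o,v))) for o,v in rs]
E
cat > look.py <<'E'
from h import *
s=snap('side','s1.png');t=snap('top','t1.png')
for k in arm.state().items(): print(k)
for p in(s,t): print(ray(p,[320,240]))
for n in ['tab','seat','gap','tin','airer','knuckle_mid','jug_mid','bottle_mid','dustpan','soap_dish','brush','mug','packet','peg']:
    o=[]
    for p in (s,t):
        r=finder.place_of(p,n); o.append(r[0] if r else None)
        print(n,[(np.round(x['uv']).tolist(),round(x['confidence'],2)) for x in r[:2]],end=' ')
    if all(o):
        X,e=tri((s,t),[x['uv'] for x in o]);print(X.round(),np.round(e,1))
    elif any(o):
        i=0 if o[0] else 1; print('z0',atz((s,t)[i],o[i]['uv'],0).round())
    else: print()
E
python3 look.py
```

```text
('time', 0.1)
('q', array([-1.01140465e+00,  3.85487880e-01,  6.75597565e-03, -4.13449252e-04,
       -1.19398822e+00, -2.58593619e-01]))
('joint_vel', array([ 0.00130292, -0.00109559,  0.00302368,  0.0011377 , -0.00070606,
       -0.00073478]))
('joint_efforts', array([-4.79026094e-04, -3.91689813e+01,  1.87934428e+01,  4.23184812e+00,
        1.34922797e-02, -7.71039663e-05]))
('eef_pos', array([ 185.07314504, -596.55245694,  291.26453359]))
('ee_rot', array([ 0.41889995,  0.56961613, -0.56886339, -0.42006516]))
('contact_force', array([-0.06793279, -0.73918006,  0.48990375]))
('wrist_torque', array([-0.02157975, -0.0026499 ,  0.00021252]))
('finger_gap', 87.05133723822925)
(array([-186.31965752, 1060.4316801 ,  937.16654805]), array([ 0.50826311, -0.68703262, -0.51928296]))
(array([ 316.01282082,   77.29396983, 1386.78000309]), array([ 0.19431019, -0.00255404, -0.98093681]))
tab [([288.0, 245.0], 0.58)] tab [([272.0, 232.0], 0.92)] [558. 195. 236.] [5.7 5.7]
seat [([283.0, 260.0], 0.9)] seat [([274.0, 235.0], 0.74)] [565. 199. 190.] [0.1 0.1]
gap [([283.0, 284.0], 0.6)] gap [([276
[... 540 characters left out ...]
.94)] bottle_mid [] z0 [ 726. -758.    0.]
dustpan [([262.0, 261.0], 0.59), ([456.0, 238.0], 0.21)] dustpan [([337.0, 174.0], 0.9), ([190.0, 217.0], 0.7)] [806.  22.   2.] [1.8 1.8]
soap_dish [([453.0, 238.0], 0.61), ([404.0, 172.0], 0.57)] soap_dish [([487.0, 308.0], 0.8)] [ 388. -440.   -6.] [3.2 3.2]
brush [([351.0, 400.0], 0.64), ([387.0, 165.0], 0.32)] brush [([228.0, 340.0], 0.7), ([452.0, 242.0], 0.61)] [278. 340.   4.] [4.3 4.3]
mug [([259.0, 391.0], 0.9)] mug [([207.0, 280.0], 0.84)] [464. 421. -11.] [3.9 3.9]
packet [([194.0, 457.0], 0.92)] packet [([134.0, 283.0], 0.57)] [449. 644.  -6.] [3.4 3.4]
peg [([384.0, 304.0], 0.59)] peg [([354.0, 305.0], 0.57)] [399. -30. -18.] [6.6 6.6]
```

View pics/s1.png

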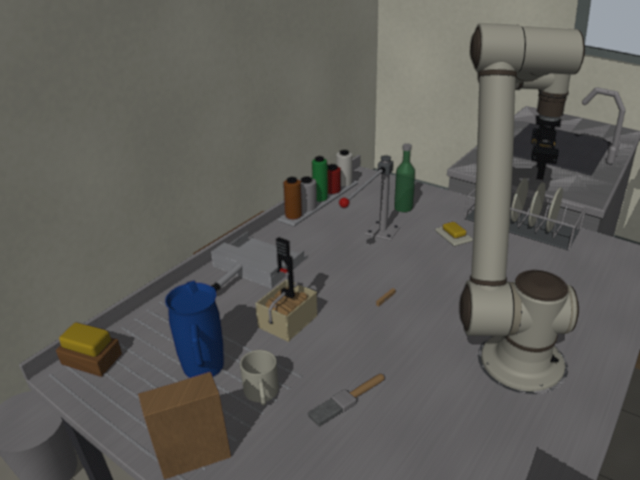

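View pics/t1.png

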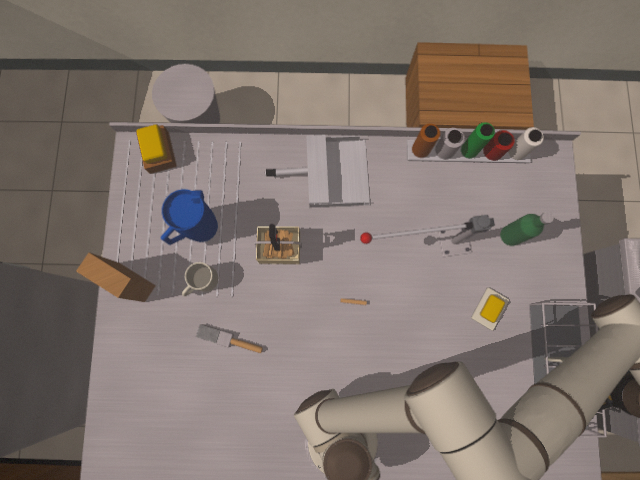

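The side view shows the tin at (287,310) with its black hook and tab at (284,245). The post is at (383,200) with its arm running to the red ball at (344,202). In the top view the tin is at (278,244), its strap runs along the image horizontal (world y), and the ball is at (366,238). Next: enlarged crops, the rod line and the tin's yaw.

```bash
cat > m2.py <<'E'
from h import *
s=snap('side');t=snap('top')
c=lambda p,x,y,w,h,f:cv2.resize(p['image'][y:y+h,x:x+w,::-1],None,fx=f,fy=f,interpolation=cv2.INTER_CUBIC)
a=c(s,240,220,100,130,4);b=c(t,240,205,100,75,4)
d=c(t,340,190,175,80,4)
cv2.imwrite('pics/crop.png',np.vstack([np.hstack([a,np.vstack([b,np.zeros((220,400,3),np.uint8)])])]))
# ball
uv=[]
for p,(x0,y0,x1,y1) in((s,(330,190,360,215)),(t,(350,225,385,250))):
    im=p['image'].astype(int);m=(im[:,:,0]>110)&(im[:,:,1]<70)
    m2=np.zeros_like(m);m2[y0:y1,x0:x1]=m[y0:y1,x0:x1];v,u=np.nonzero(m2);uv.append([(u.min()+u.max())/2,(v.min()+v.max())/2]);print(len(u),uv[-1])
B,e=tri((s,t),uv);print('ball',B.round(1),e)
K=[608,-346,230]
r=finder.outline_of(t,'tin');
for x in r[:2]:
    m=x['pixels'];v,u=np.nonzero(m);print(x['confidence'],x['bbox'],m.sum(),cv2.minAreaRect(np.c_[u,v].astype(np.float32)))
# rod pixels in top: bright ridge per column between 375 and 465
g=cv2.GaussianBlur(t['image'].mean(2).astype(np.float32),(0,0),1)
for x in range(380,470,10): 
    col=g[222:245,x]-np.median(g[222:245,x]); print(x,222+col.argmax(),col.max().round(), 222+col.argmin(),end=' | ')
print(R.from_quat(arm.state()['ee_rot']).as_matrix().round(3))
st=arm.state();print(st['contact_force'],st['time'])
E
python3 m2.py
```

```text
33 [np.float64(343.0), np.float64(201.0)]
84 [np.float64(365.5), np.float64(237.5)]
ball [549.7 -41.3 252.3] [0.1785175283095428, 0.17851752830964507]
0.89 [255.0, 224.1, 304.1, 266.1] 1676 ((277.48309326171875, 244.8046112060547), (47.204986572265625, 39.0508918762207), 3.1798300743103027)
380 236 6.0 238 | 390 235 5.0 232 | 400 233 5.0 236 | 410 232 4.0 234 | 420 230 3.0 233 | 430 229 7.0 238 | 440 244 7.0 239 | 450 244 5.0 237 | 460 226 36.0 233 | [[-0.296 -0.    -0.955]
 [ 0.955  0.    -0.296]
 [ 0.    -1.     0.   ]]
[-0.30830084  0.88748772  0.13260174] 1.65
```

View pics/crop.png

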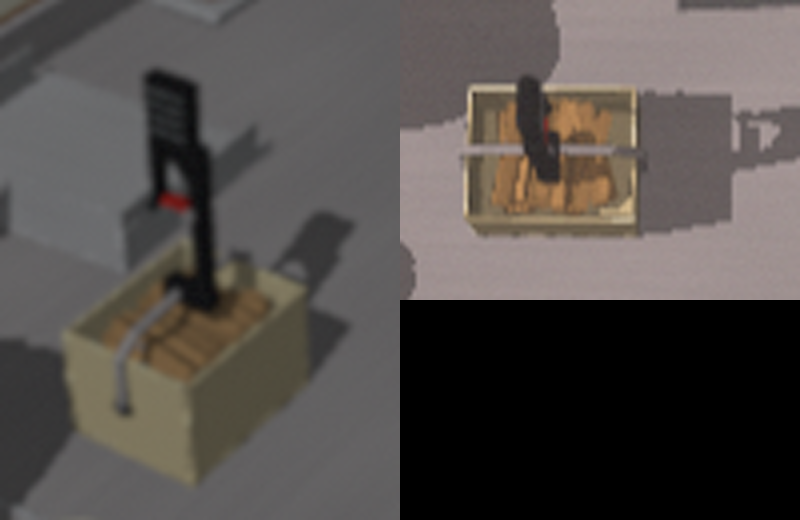

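The crop shows the shank on the right and the nose with the red latch on the left, that is, nose toward world +x. The tin is nearly aligned with the world axes. The ball at z≈252 suggests the arm has risen. First move is up and yaw to square; in parallel I work out the tin yaw from the rim corners.

```bash
python3 -m inch '[[[0,-0.5,0,0.86,0],[0,-0.5,0,0.86,0],[0,-0.5,0,0.86,0],[0,-0.5,0,0.86,0],[0,-0.3,0,0,0]]]'
cat > m3.py <<'E'
from h import *
t=snap('top');s=snap('side')
C=[atz(t,u,80) for u in ([257,226.5],[299.3,226.5],[299.3,260.5],[256.5,261.5])]
for c in C: print(c.round(1))
for p,u in((t,[257,226.5]),(t,[299.3,226.5])):pass
for a,b in((1,0),(2,3),(2,1),(3,0)):
    d=C[b]-C[a];print(np.degrees(np.arctan2(d[1],d[0])).round(1),np.linalg.norm(d).round(1))
print('ctr',np.mean(C,0).round(1))
for n in('tab','seat','gap','knuckle_mid'):
    o=[finder.place_of(p,n) for p in(s,t)]; o=[x[0] for x in o if x]
    if len(o)==2: print(n,*[(v.round(1)) if i==0 else np.round(v,1) for i,v in enumerate(tri((s,t),[x['uv'] for x in o]))],[round(x['confidence'],2) for x in o])
st=arm.state();print(st['eef_pos'].round(1),R.from_quat(st['ee_rot']).as_matrix().round(3)[:2],st['time'])
E
python3 m3.py
```

```text
time: 2.15
eef_pos: [185.2, -597.2, 386.2]
ee_rot: [0.501, 0.5, -0.501, -0.499]
contact_force: [-1.1, -0.6, -0.2]
finger_gap: 87.1
[611.6 260.   80. ]
[614.1 135.6  80. ]
[513.1 132.8  80. ]
[507.7 256.8  80. ]
91.2 124.4
92.5 124.1
1.6 101.1
1.8 104.0
ctr [561.6 196.3  80. ]
tab [562.5 195.7 234.2] [5.4 5.4] [0.78, 0.69]
seat [560.7 201.2 194.6] [2.7 2.7] [0.88, 0.85]
gap [563.4 197.2 127.8] [5. 5.] [0.63, 0.68]
knuckle_mid [ 595.  -336.5  226.1] [5.9 5.9] [0.73, 0.87]
[ 185.1 -596.8  383.4] [[-0.001 -0.001 -1.   ]
 [ 1.     0.001 -0.001]] 2.65
```

```bash
for i in 1; do python3 -m inch '[[[0.99,0,-0.47,0,0],[0.99,0,-0.47,0,0],[0.99,0,-0.47,0,0],[0.99,0,-0.47,0,0],[0.99,0,-0.47,0,0]]]'; done
python3 -m inch '[[[0.99,0,-0.47,0,0],[0.99,0,-0.47,0,0],[0.99,0,-0.47,0,0],[0.99,0,-0.47,0,0],[0.99,0,-0.47,0,0]]]'
python3 -m inch '[[[0.99,0,-0.47,0,0],[0.99,0,-0.47,0,0],[0.99,0,-0.47,0,0],[0.99,0,-0.47,0,0],[0.99,0,-0.47,0,0]]]'
python3 -m inch '[[[0.99,0,-0.47,0,0],[0.99,0,-0.47,0,0],[0.99,0,-0.47,0,0],[0.99,0,-0.47,-0.36,0],[0,0,0,0,0]]]'
```

```text
time: 3.15
eef_pos: [279.4, -397.3, 384.0]
ee_rot: [0.5, 0.5, -0.5, -0.5]
contact_force: [0.6, -0.3, 0.9]
finger_gap: 87.4
time: 3.65
eef_pos: [373.2, -199.1, 384.4]
ee_rot: [0.5, 0.5, -0.5, -0.5]
contact_force: [0.7, -0.3, 0.1]
finger_gap: 87.2
time: 4.15
eef_pos: [467.1, -0.9, 384.4]
ee_rot: [0.5, 0.5, -0.5, -0.5]
contact_force: [0.9, -0.9, -0.4]
finger_gap: 87.4
time: 4.65
eef_pos: [543.5, 159.8, 382.3]
ee_rot: [-0.491, -0.509, 0.51, 0.491]
contact_force: [-0.3, 0.3, -0.5]
finger_gap: 87.4
```

```bash
python3 -m inch '[[[0.46,0,-0.25,0,0],[0.46,0,-0.24,0,0],[0,0.5,0,0,0],[0,0,0,0,0],[0,0,0,0,0]]]'
cat > m4.py <<'E'
from h import *
import sys
s=snap('side');t=snap('top')
st=arm.state();T=st['eef_pos'];M=R.from_quat(st['ee_rot']).as_matrix();print(T.round(1),np.degrees(np.arctan2(M[1,0],M[0,0])).round(2))
ims=[]
for p,w in((s,(240,170,110,150)),(t,(220,180,110,90))):
    im=p['image'][:,:,::-1].copy(); x,y,ww,h=w
    im=cv2.resize(im[y:y+h,x:x+ww],None,fx=3.5,fy=3.5,interpolation=cv2.INTER_CUBIC)
    for z,c in((229,(0,255,0)),(252,(255,0,255)),(0,(255,255,0))):
        u=(proj(p,[[562,197,z]])[0]-[x,y]+.5)*3.5;cv2.circle(im,tuple(int(v) for v in u),3,c,1)
    u=(proj(p,T+M[:,1]*70)[0]-[x,y]+.5)*3.5;cv2.circle(im,tuple(int(v) for v in u),4,(0,0,255),1)
    ims.append(im)
H=max(i.shape[0] for i in ims);cv2.imwrite('pics/m4.png',np.hstack([np.pad(i,((0,H-i.shape[0]),(0,0),(0,0))) for i in ims]))
E
python3 m4.py
```

```text
time: 5.15
eef_pos: [560.2, 192.5, 364.2]
ee_rot: [-0.492, -0.507, 0.508, 0.492]
contact_force: [-0.5, 0.1, 0.7]
finger_gap: 87.2
[560.5 192.6 365.4] 91.81
```

View pics/m4.png

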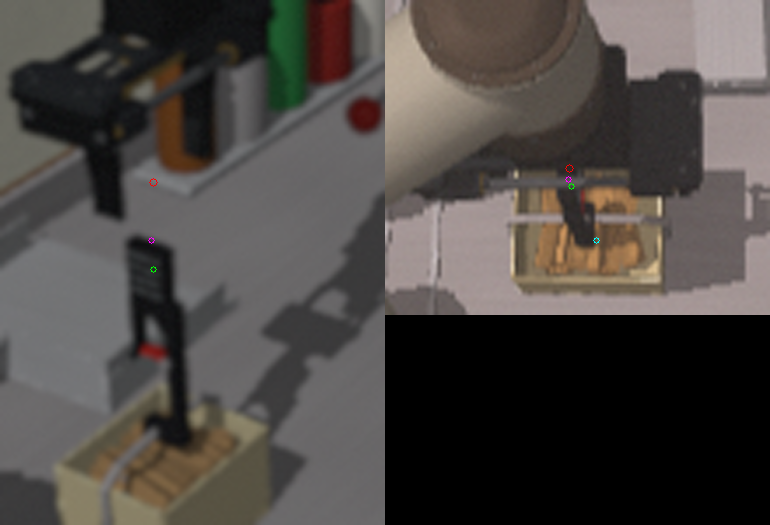

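The projected tab top falls right on the tab at (150,240) in the side crop, and the fingertip centre is straight above it. Descending and gripping.

```bash
python3 -m inch '[[[0.1,0.5,-0.04,0,0],[0,0.5,0,0,0],[0,0.5,0,0,0],[0,0.4,0,0,0],[0,0.12,0,0,0]]]'
python3 -m inch '[[[0,0,0,0,0],[0,0,0,0,0.5],[0,0,0,0,0.7],[0,0,0,0,0.9],[0,0,0,0,1]]]'
python3 -m inch '[[[0,0,0,0,1],[0,0,0,0,1],[0,0,0,0,1],[0,0,0,0,1],[0,0,0,0,1]]]'
```

```text
time: 5.75
eef_pos: [561.4, 196.6, 282.6]
ee_rot: [-0.492, -0.507, 0.508, 0.492]
contact_force: [-0.3, -0.2, -0.2]
finger_gap: 87.1
time: 6.25
eef_pos: [561.9, 197.2, 284.0]
ee_rot: [0.492, 0.508, -0.508, -0.492]
contact_force: [-0.3, -0.8, -0.4]
finger_gap: 63.1
time: 6.75
eef_pos: [561.8, 197.1, 283.4]
ee_rot: [-0.492, -0.508, 0.508, 0.492]
contact_force: [0.6, 1.2, 0.3]
finger_gap: 22.8
```

```bash
python3 -m inch '[[[0,0,0,0,1],[0,0,0,0,1],[0,0,0,0,1],[0,0,0,0,1],[0,0,0,0,1]]]'
python3 -m inch '[[[0,-0.1,0,0,1],[0,-0.2,0,0,1],[0,-0.3,0,0,1],[0,-0.3,0,0,1],[0,0,0,0,1]]]'
```

```text
time: 7.25
eef_pos: [561.7, 197.2, 283.2]
ee_rot: [-0.492, -0.508, 0.508, 0.492]
contact_force: [-0.8, 0.6, -1.9]
finger_gap: 14.1
time: 7.75
eef_pos: [563.0, 197.6, 322.6]
ee_rot: [0.493, 0.51, -0.506, -0.491]
contact_force: [0.9, 0.4, -4.6]
finger_gap: 13.6
```

Lifted, with about 4–5 N of weight. Now raise to carry height and refine the rod line.

```bash
python3 -m inch '[[[0,-0.4,0,0,1],[0,-0.5,0,0,1],[0,-0.5,0,0,1],[0,-0.5,0,0,1],[0,-0.1,0,0,1]]]'
cat > m5.py <<'E'
from h import *
s=snap('side');t=snap('top')
st=arm.state();print(st['eef_pos'].round(1),st['contact_force'].round(1),st['finger_gap'])
K0=np.array([603.,-345,230]);B=np.array([549.7,-41.3,252.3])
def ridge(p,L):
    g=cv2.cvtColor(p['image'],cv2.COLOR_RGB2GRAY).astype(np.float32); n=np.linspace(-9,9,73); out=[]
    for l in L:
        q=K0+(B-K0)*l/305; a,b=proj(p,np.array([q,q+(B-K0)*.01])); d=(b-a)/np.linalg.norm(b-a); nn=np.array([-d[1],d[0]])
        xy=(a+np.outer(n,nn)).astype(np.float32)
        prof=np.mean([cv2.remap(g,(xy+k*d).astype(np.float32)[:,None,0],(xy+k*d).astype(np.float32)[:,None,1],cv2.INTER_CUBIC)[:,0] for k in np.linspace(-3,3,9)],0)
        prof-=np.median(prof); i=prof.argmax(); out.append((l,n[i].round(2),prof.max().round(1)))
    return out
for p in(s,t): print(ridge(p,[60,90,120,150,180,210,240,270]))
big=[]
for p,(x,y,w,h) in((s,(335,150,65,65)),(t,(355,205,145,50))):
    im=cv2.resize(p['image'][y:y+h,x:x+w,::-1],None,fx=5,fy=5,interpolation=cv2.INTER_CUBIC)
    for l in range(0,306,61):
        u=(proj(p,[K0+(B-K0)*l/305])[0]-[x,y]+.5)*5;cv2.circle(im,tuple(int(v) for v in u),3,(0,255,0),1)
    big.append(im)
W=max(i.shape[1] for i in big);cv2.imwrite('pics/m5.png',np.vstack([np.pad(i,((0,0),(0,W-i.shape[1]),(0,0))) for i in big]))
E
python3 m5.py
```

```text
time: 8.25
eef_pos: [562.6, 197.4, 402.5]
ee_rot: [0.493, 0.51, -0.506, -0.491]
contact_force: [1.4, 0.1, -4.8]
finger_gap: 13.9
[561.8 197.3 399.8] [-0.1  0.2 -5.4] 13.793971544128972
[(60, np.float64(5.75), np.float32(17.6)), (90, np.float64(-0.75), np.float32(5.8)), (120, np.float64(-0.75), np.float32(5.5)), (150, np.float64(-0.75), np.float32(6.7)), (180, np.float64(-0.75), np.float32(7.7)), (210, np.float64(6.75), np.float32(7.0)), (240, np.float64(8.25), np.float32(9.3)), (270, np.float64(-9.0), np.float32(9.0))]
[(60, np.float64(-1.5), np.float32(67.9)), (90, np.float64(-1.25), np.float32(67.0)), (120, np.float64(-1.25), np.float32(66.9)), (150, np.float64(-1.0), np.float32(67.8)), (180, np.float64(-0.75), np.float32(67.7)), (210, np.float64(-0.75), np.float32(61.0)), (240, np.float64(-8.25), np.float32(52.1)), (270, np.float64(-9.0), np.float32(45.1))]
```

View pics/m5.png

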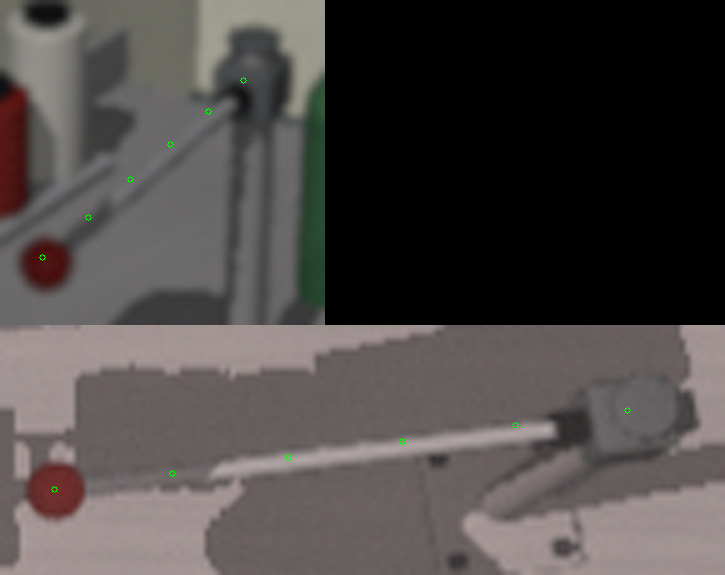

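The side crop shows the true ball and rod about 1 px below my line, and the top crop about 1 px below. I refit the rod line on both views.

```bash
cat > m6.py <<'E'
from h import *
s=snap('side');t=snap('top')
K0=np.array([603.,-345,230]);B=np.array([549.7,-41.3,252.3])
obs=[]
for p,L in((s,{90:-.75,120:-.75,150:-.75,180:-.75}),(t,{60:-1.5,90:-1.25,120:-1.25,150:-1,180:-.75,210:-.75})):
    for l,n in L.items():
        q=K0+(B-K0)*l/305;a,b=proj(p,np.array([q,q+(B-K0)*.01]));d=(b-a)/np.linalg.norm(b-a);nn=np.array([-d[1],d[0]])
        obs.append((p,a+n*nn))
def line(x):
    u=np.array([-np.sin(x[2])*np.cos(x[3]),np.cos(x[2])*np.cos(x[3]),np.sin(x[3])]);return np.array([x[0],x[1],230]),u
def f(x):
    k,u=line(x);r=[]
    for p,m in obs:
        P=proj(p,np.array([k+u*l for l in range(30,306,5)])); 
        i=((P-m)**2).sum(1).argmin(); i=min(i,len(P)-2); d=P[i+1]-P[i]; d/=np.linalg.norm(d); e=m-P[i]; r.append((e[0]*-d[1]+e[1]*d[0]))
    bb=k+u*305
    r+=list((proj(s,[bb])[0]-[343.5,202.3])*1.)+list((proj(t,[bb])[0]-[365.5,237.5])*1.5)
    return np.array(r)
o=least_squares(f,[603,-345,.17,.05]);x=o.x;print(x.round(3),o.fun.round(2))
k,u=line(x);P=k+u*210;print('P210',P.round(1),'ball',(k+u*305).round(1),'yaw',np.degrees(x[2])+90)
E
python3 m6.py
```

```text
[ 5.98268e+02 -3.42376e+02  1.60000e-01  6.20000e-02] [ 0.25  0.22  0.2   0.18 -0.16 -0.05 -0.18 -0.07  0.04 -0.1  -0.37 -0.27
  0.07  0.21]
P210 [ 565.  -135.4  243. ] ball [549.9 -41.8 248.9] yaw 99.14577897181425
```

```bash
python3 -m inch '[[[-0.3,0,0.15,0,1],[-0.5,0,0.25,0,1],[-0.7,0,0.3,0,1],[-0.8,0,0.3,0,1],[-0.8,0,0.3,0,1]]]'
python3 -m inch '[[[-0.8,0,0.25,0,1],[-0.8,0,0.2,0,1],[-0.8,0,0.17,0,1],[-0.8,0,0,0,1],[-0.8,0,0,0,1]]]'
python3 -m inch '[[[-0.7,0,0,-0.3,1],[-0.45,0,0,-0.4,1],[-0.3,0,0,-0.4,1],[0,0,0,-0.37,1],[0,0,0,0,1]]]'
cat > st.py <<'E'
from h import *
st=arm.state();M=R.from_quat(st['ee_rot']).as_matrix();T=st['eef_pos'];P=np.array([565,-135.4,243])
tx=-M[:,2];d=P-T;print('rod rel tool: along +tinx',(d@tx).round(1),'tiny',(d@M[:,0]).round(1),'rodz-under',(243-(T[2]-283.3)).round(1),'yaw',np.degrees(np.arctan2(M[1,0],M[0,0])).round(2),'down',M[:,1].round(3),T.round(1),st['contact_force'].round(1),st['wrist_torque'].round(2),st['time'],st['finger_gap'].round(1))
E
python3 st.py
```

```text
time: 8.95
eef_pos: [512.4, 69.8, 398.5]
ee_rot: [-0.492, -0.507, 0.509, 0.492]
contact_force: [-0.2, 0.1, -5.0]
finger_gap: 13.9
time: 9.45
eef_pos: [492.7, -90.9, 399.0]
ee_rot: [-0.492, -0.508, 0.508, 0.492]
contact_force: [1.6, 0.5, -5.0]
finger_gap: 13.7
time: 9.95
eef_pos: [496.1, -147.8, 398.5]
ee_rot: [-0.458, -0.538, 0.539, 0.459]
contact_force: [-0.5, 0.0, -5.0]
finger_gap: 13.7Traceback (most recent call last):
  File "st.py", line 3, in <module>
    tx=-M[:,2];d=P-T;print('rod rel tool: along +tinx',(d@tx).round(1),'tiny',(d@M[:,0]).round(1),'rodz-under',(243-(T[2]-283.3)).round(1),'yaw',np.degrees(np.arctan2(M[1,0],M[0,0])).round(2),'down',M[:,1].round(3),T.round(1),st['contact_force'].round(1),st['wrist_torque'].round(2),st['time'],st['finger_gap'].round(1))
                                                                                                                                                                                                                                                                                                      ^^^^^^^^^^^^^^^^^^^^^^
AttributeError: 'float' object has no attribute 'round'
```

```bash
sed -i "s/st\['finger_gap'\].round(1)/st['finger_gap']/" st.py; python3 st.py
cat > m7.py <<'E'
from h import *
import sys
s=snap('side');t=snap('top')
st=arm.state();T=st['eef_pos'];M=R.from_quat(st['ee_rot']).as_matrix();tx=-M[:,2];ty=M[:,0];tz=-M[:,1];O=T-tz*283.3
K,Pb=np.array([598.3,-342.4,230]),np.array([549.9,-41.8,248.9])
ims=[]
for p,n in((s,'s'),(t,'t')):
    im=p['image'][:,:,::-1].copy()
    c=proj(p,O+tz*150)[0]; w,h=(100,130) if n=='s' else (100,90); x,y=int(c[0]-w/2),int(c[1]-h/2); x=max(x,0);y=max(y,0)
    im=cv2.resize(im[y:y+h,x:x+w],None,fx=4,fy=4,interpolation=cv2.INTER_CUBIC)
    D=lambda X,c,r=2:cv2.circle(im,tuple(int(v) for v in (proj(p,X)[0]-[x,y]+.5)*4),r,c,1)
    for a in(-50,50):
        for b in(-62,62): D(O+a*tx+b*ty+80*tz,(255,255,0)); D(O+a*tx+b*ty,(255,255,0))
    for z,c in((188,(0,255,255)),(229,(0,255,0)),(127,(255,0,255)),(252,(0,255,0))): D(O+tz*z,c)
    for l in range(100,300,15): D(K+(Pb-K)*l/305,(0,0,255),1)
    ims.append(im)
H=max(i.shape[0] for i in ims);cv2.imwrite('pics/'+sys.argv[1],np.hstack([np.pad(i,((0,H-i.shape[0]),(0,0),(0,0))) for i in ims]))
E
python3 m7.py m7.png
```

```text
rod rel tool: along +tinx 70.3 tiny 1.3 rodz-under 127.8 yaw 99.1 down [-0.002  0.    -1.   ] [ 496.1 -147.8  398.5] [-0.5  0.  -5. ] [-0.12  0.01  0.02] 9.95 13.694011330186747
```

View pics/m7.png

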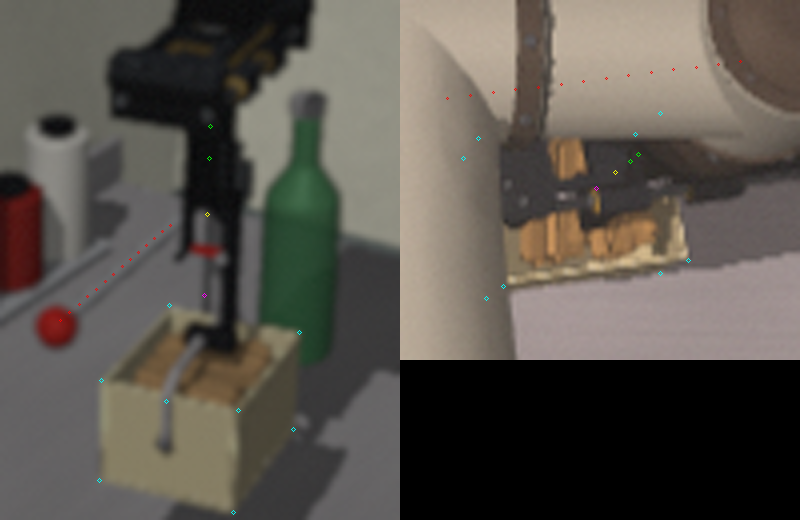

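The model's rim corners sit on the tin and the rod line lies on the rod, so the pose holds. Bring the rod into the gap level, with a force check.

```bash
python3 -m inch '[[[0,0,-0.2,0,1],[0,0,-0.35,0,1],[0,0,-0.4,0,1],[0,0,-0.35,0,1],[0,0,-0.15,0,1]]]'
python3 st.py
python3 -m inch '[[[0,0,-0.1,0,1],[0,0,-0.1,0,1],[0,0,-0.1,0,1],[0,0,0,0,1],[0,0,0,0,1]]]'
python3 st.py
```

```text
time: 10.55
eef_pos: [556.8, -137.1, 398.7]
ee_rot: [0.458, 0.539, -0.539, -0.458]
contact_force: [0.3, 0.3, -5.7]
finger_gap: 13.6
rod rel tool: along +tinx 8.4 tiny 0.3 rodz-under 127.6 yaw 99.23 down [ 0.  0. -1.] [ 556.8 -137.1  398.7] [ 0.3  0.3 -5.7] [-0.    0.21  0.01] 10.55 13.591557920551173
time: 11.05
eef_pos: [566.1, -135.9, 399.6]
ee_rot: [-0.458, -0.538, 0.538, 0.458]
contact_force: [-0.3, -0.8, -5.6]
finger_gap: 14.0
rod rel tool: along +tinx -1.0 tiny 0.7 rodz-under 126.7 yaw 99.18 down [-0.  0. -1.] [ 566.1 -135.9  399.6] [-0.3 -0.8 -5.6] [-0.06  0.   -0.07] 11.05 14.023010014103138
```

```bash
python3 -m inch '[[[0,0.1,0,0,1],[0,0.1,0,0,1],[0,0.1,0,0,1],[0,0.05,0,0,1],[0,0,0,0,1]]]'
python3 -m inch '[[[0,0.05,0,0,1],[0,0.05,0,0,1],[0,0.05,0,0,1],[0,0.05,0,0,1],[0,0,0,0,1]]]'
python3 st.py
```

```text
time: 11.55
eef_pos: [566.1, -135.9, 384.9]
ee_rot: [-0.458, -0.538, 0.539, 0.459]
contact_force: [0.5, -0.1, -4.4]
finger_gap: 14.1
time: 12.05
eef_pos: [566.2, -135.8, 377.0]
ee_rot: [-0.458, -0.538, 0.539, 0.459]
contact_force: [-0.4, -0.1, -5.9]
finger_gap: 14.0
rod rel tool: along +tinx -0.9 tiny 0.6 rodz-under 149.3 yaw 99.18 down [-0.001  0.    -1.   ] [ 566.2 -135.8  377. ] [-0.4 -0.1 -5.9] [-0.07  0.06 -0.05] 12.05 14.014818756503217
```

```bash
python3 -m inch '[[[0,0.05,0,0,1],[0,0.05,0,0,1],[0,0,0,0,1]]]'
python3 -m inch '[[[0,0.05,0,0,1],[0,0,0,0,1]]]'
python3 -m inch '[[[0,0.05,0,0,1],[0,0,0,0,1]]]'
python3 -m inch '[[[0,0.05,0,0,1],[0,0,0,0,1]]]'
```

```text
time: 12.35
eef_pos: [566.2, -135.8, 373.0]
ee_rot: [-0.458, -0.538, 0.539, 0.459]
contact_force: [-0.4, -0.2, -5.3]
finger_gap: 14.1
time: 12.55
eef_pos: [566.4, -135.9, 371.4]
ee_rot: [-0.458, -0.538, 0.538, 0.458]
contact_force: [0.5, 0.2, -3.5]
finger_gap: 14.0
time: 12.75
eef_pos: [566.6, -135.9, 370.4]
ee_rot: [0.459, 0.539, -0.538, -0.458]
contact_force: [-0.3, 0.2, -1.3]
finger_gap: 13.9
time: 12.95
eef_pos: [566.8, -135.9, 369.2]
ee_rot: [0.459, 0.539, -0.538, -0.457]
contact_force: [0.0, 1.2, 3.9]
finger_gap: 13.7
```

Contact with the latch came where expected. N ≈ 9 N now, so I continue in 1 mm steps.

```bash
python3 -m inch '[[[0,0.025,0,0,1],[0,0,0,0,1]]]'
python3 -m inch '[[[0,0.02,0,0,1],[0,0,0,0,1]]]'; python3 st.py
```

```text
time: 13.15
eef_pos: [566.8, -135.8, 368.4]
ee_rot: [0.459, 0.539, -0.538, -0.457]
contact_force: [-1.1, 1.9, 6.1]
finger_gap: 13.8
time: 13.35
eef_pos: [566.9, -135.8, 367.9]
ee_rot: [0.459, 0.539, -0.538, -0.457]
contact_force: [-0.8, 3.1, 7.0]
finger_gap: 13.8
rod rel tool: along +tinx -2.2 tiny 0.8 rodz-under 158.4 yaw 99.22 down [ 0.004 -0.001 -1.   ] [ 566.9 -135.8  367.9] [-0.8  3.1  7. ] [ 1.01  0.38 -0.03] 13.35 13.824949422250002
```

```bash
python3 -m inch '[[[0,0.015,0,0,1],[0,0,0,0,1]]]'
python3 -m inch '[[[0,0,0,0,1]]]'; python3 st.py; python3 m7.py m8.png
```

```text
time: 13.55
eef_pos: [566.9, -135.8, 367.5]
ee_rot: [0.46, 0.539, -0.538, -0.457]
contact_force: [-0.6, 2.3, 7.3]
finger_gap: 13.8
time: 13.65
eef_pos: [566.9, -135.8, 367.5]
ee_rot: [0.46, 0.539, -0.538, -0.457]
contact_force: [-0.7, 2.5, 7.5]
finger_gap: 13.7
rod rel tool: along +tinx -2.3 tiny 0.9 rodz-under 158.8 yaw 99.22 down [ 0.004 -0.001 -1.   ] [ 566.9 -135.8  367.5] [-0.7  2.5  7.5] [1.01 0.44 0.01] 13.65 13.701405525390275
```

View pics/m8.png

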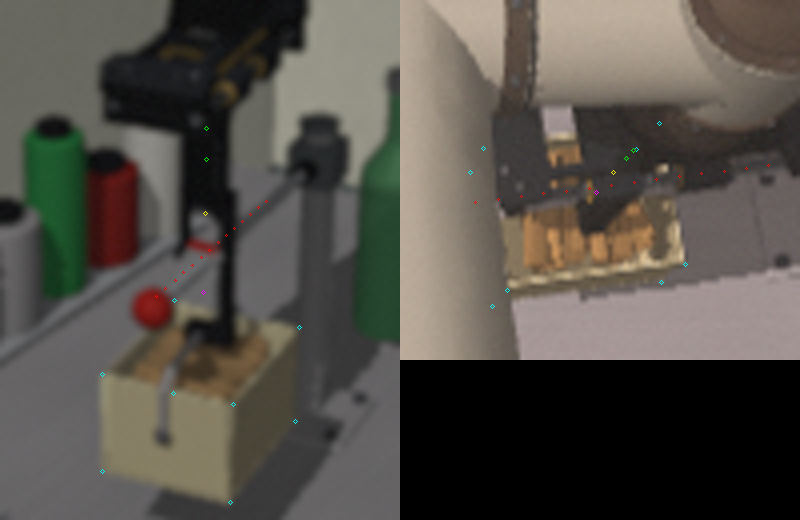

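The picture shows the rod passing under the latch between nose and shank at (205,245), and the latch beginning to tilt. I carry on pushing.

```bash
python3 -m inch '[[[0,0.02,0,0,1],[0,0,0,0,1]]]'
python3 -m inch '[[[0,0.02,0,0,1],[0,0,0,0,1]]]'; python3 st.py
```

```text
time: 13.95
eef_pos: [566.9, -135.8, 366.8]
ee_rot: [0.46, 0.539, -0.538, -0.457]
contact_force: [-1.5, 3.9, 7.5]
finger_gap: 14.0
time: 14.15
eef_pos: [567.0, -135.8, 366.3]
ee_rot: [0.46, 0.54, -0.538, -0.457]
contact_force: [-1.0, 3.5, 9.5]
finger_gap: 14.1
rod rel tool: along +tinx -2.5 tiny 0.9 rodz-under 160.0 yaw 99.23 down [ 0.005 -0.001 -1.   ] [ 567.  -135.8  366.3] [-1.   3.5  9.5] [ 1.19  0.49 -0.01] 14.15 14.095335758848607
```

```bash
python3 -m inch '[[[0.01,0.015,0,0,1],[0,0,0,0,1],[0,0,0,0,1]]]'
python3 -m inch '[[[0.01,0.01,0,0,1],[0,0,0,0,1]]]'; python3 st.py
```

```text
time: 14.45
eef_pos: [567.0, -135.6, 366.0]
ee_rot: [0.46, 0.539, -0.538, -0.456]
contact_force: [-0.9, 2.2, 8.9]
finger_gap: 14.0
time: 14.65
eef_pos: [567.0, -135.5, 365.7]
ee_rot: [0.46, 0.539, -0.538, -0.456]
contact_force: [-1.1, 2.6, 7.6]
finger_gap: 14.0
rod rel tool: along +tinx -2.6 tiny 0.7 rodz-under 160.6 yaw 99.22 down [ 0.006 -0.002 -1.   ] [ 567.  -135.5  365.7] [-1.1  2.6  7.6] [ 0.63  0.49 -0.02] 14.65 13.954803747241309
```

```bash
python3 -m inch '[[[0.005,0.02,0,0,1],[0,0,0,0,1]]]'
python3 -m inch '[[[0.005,0.02,0,0,1],[0,0,0,0,1]]]'
python3 -m inch '[[[0.005,0.02,0,0,1],[0,0,0,0,1]]]'; python3 st.py
```

```text
time: 14.85
eef_pos: [567.0, -135.4, 365.2]
ee_rot: [0.46, 0.539, -0.538, -0.456]
contact_force: [-0.6, 1.7, 10.9]
finger_gap: 13.7
time: 15.05
eef_pos: [567.0, -135.3, 364.7]
ee_rot: [0.46, 0.539, -0.538, -0.456]
contact_force: [-0.4, 0.2, 10.4]
finger_gap: 13.6
time: 15.25
eef_pos: [567.1, -135.2, 364.2]
ee_rot: [0.461, 0.539, -0.538, -0.456]
contact_force: [-2.0, 1.1, 11.0]
finger_gap: 13.8
rod rel tool: along +tinx -2.9 tiny 0.6 rodz-under 162.1 yaw 99.23 down [ 0.007 -0.003 -1.   ] [ 567.1 -135.2  364.2] [-2.   1.1 11. ] [ 0.41  0.48 -0.02] 15.25 13.783726949783313
```

N has reached about 16 N, above the expected 7–13 N. I look closely before pushing more.

```bash
cat > m9.py <<'E'
from h import *
import sys
s=snap('side')
st=arm.state();T=st['eef_pos'];M=R.from_quat(st['ee_rot']).as_matrix();tx=-M[:,2];ty=M[:,0];tz=-M[:,1];O=T-tz*283.3
c=proj(s,O+tz*170)[0];w,h=60,75;x,y=int(c[0]-w/2),int(c[1]-h/2)
im=cv2.resize(s['image'][y:y+h,x:x+w,::-1],None,fx=8,fy=8,interpolation=cv2.INTER_CUBIC)
im=cv2.convertScaleAbs(im,alpha=1.8,beta=10); raw=im.copy()
D=lambda X,c,r=2:cv2.circle(im,tuple(int(v) for v in (proj(s,X)[0]-[x,y]+.5)*8),r,c,1)
for z in (150,162,188,206,252,104):
  for a in(-12,10): D(O+tz*z+a*tx+7*ty,(0,255,0))
cv2.imwrite('pics/'+sys.argv[1],im[:, :])
print([finder.place_of(s,n)[:1] for n in('tab','seat','gap')],[proj(s,O+tz*z)[0].round(1) for z in(229,188,127)])
# tin rim check
E
python3 m9.py m9.png
```

```text
[[{'uv': [355.8, 165.9], 'confidence': 0.82}], [{'uv': [354.3, 182.5], 'confidence': 0.89}], [{'uv': [356.8, 202.5], 'confidence': 0.83}]] [array([356.8, 167.5]), array([356.6, 181. ]), array([356.2, 200.5])]
```

View pics/m9.png

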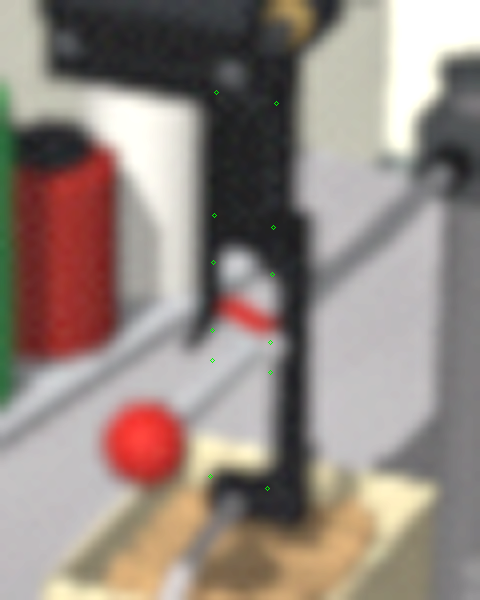

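The close view shows the latch tilted only about 0.2 rad, with the rod nearer the latch's hinge (shank) than mid-mouth, which gives a poor lever. The tin has also crept up a few mm in the grip. I ease off, shift the hook −x so the rod sits toward the nose, then push again.

```bash
python3 -m inch '[[[0,-0.1,0,0,1],[0,-0.1,0,0,1],[0,0,0.06,0,1],[0,0,0.06,0,1],[0,0,0,0,1]]]'
python3 st.py
python3 -m inch '[[[0,0.05,0,0,1],[0,0.05,0,0,1],[0,0,0,0,1]]]'; python3 st.py
```

```text
time: 15.95
eef_pos: [562.0, -135.9, 369.0]
ee_rot: [0.46, 0.539, -0.538, -0.457]
contact_force: [3.0, -3.6, 4.2]
finger_gap: 13.7
rod rel tool: along +tinx 2.6 tiny 0.3 rodz-under 157.3 yaw 99.18 down [ 0.004 -0.002 -1.   ] [ 562.  -135.9  369. ] [ 3.  -3.6  4.2] [-1.11 -1.08  0.03] 15.95 13.663499246795832
time: 16.25
eef_pos: [562.4, -135.8, 365.9]
ee_rot: [0.46, 0.539, -0.538, -0.457]
contact_force: [2.1, -3.3, 8.5]
finger_gap: 13.6
rod rel tool: along +tinx 2.1 tiny 0.3 rodz-under 160.4 yaw 99.21 down [ 0.005 -0.002 -1.   ] [ 562.4 -135.8  365.9] [ 2.1 -3.3  8.5] [-0.82 -0.68  0.  ] 16.25 13.649972810416171
```

```bash
python3 -m inch '[[[0,-0.12,0,0,1],[0,-0.13,0,0,1],[0,0,0,0,1]]]'
python3 st.py
python3 -m inch '[[[0,0.1,0,0,1],[0,0.05,0,0,1],[0,0.03,0,0,1],[0,0,0,0,1]]]'; python3 st.py
python3 -m inch '[[[0,0.03,0,0,1],[0,0.02,0,0,1],[0,0,0,0,1]]]'; python3 st.py
```

```text
time: 16.55
eef_pos: [560.0, -134.4, 371.5]
ee_rot: [-0.456, -0.538, 0.539, 0.461]
contact_force: [-0.1, -0.3, -4.4]
finger_gap: 13.9
rod rel tool: along +tinx 5.5 tiny -2.3 rodz-under 154.8 yaw 99.16 down [-0.007  0.003 -1.   ] [ 560.  -134.4  371.5] [-0.1 -0.3 -4.4] [ 0.08 -0.03  0.01] 16.55 13.857920451019854
time: 16.95
eef_pos: [561.1, -134.9, 366.8]
ee_rot: [-0.458, -0.538, 0.539, 0.459]
contact_force: [-1.6, 1.9, 1.2]
finger_gap: 13.8
rod rel tool: along +tinx 3.9 tiny -1.2 rodz-under 159.5 yaw 99.2 down [-0.001  0.    -1.   ] [ 561.1 -134.9  366.8] [-1.6  1.9  1.2] [0.91 0.56 0.04] 16.95 13.791951368178871
time: 17.25
eef_pos: [561.3, -135.3, 364.9]
ee_rot: [-0.458, -0.538, 0.538, 0.458]
contact_force: [-1.0, 2.3, 1.9]
finger_gap: 13.8
rod rel tool: along +tinx 3.7 tiny -0.7 rodz-under 161.4 yaw 99.18 down [-0.  0. -1.] [ 561.3 -135.3  364.9] [-1.   2.3  1.9] [ 1.25  0.66 -0.03] 17.25 13.808923355312615
```

```bash
python3 -m inch '[[[0.01,0.03,0,0,1],[0,0.02,0,0,1],[0,0,0,0,1]]]'
python3 -m inch '[[[0.01,0.025,0,0,1],[0,0.025,0,0,1],[0,0,0,0,1]]]'; python3 st.py

```

```text
time: 17.55
eef_pos: [561.4, -135.1, 363.0]
ee_rot: [-0.459, -0.538, 0.538, 0.458]
contact_force: [-1.0, 2.1, 1.9]
finger_gap: 13.9
time: 17.85
eef_pos: [561.4, -134.8, 361.2]
ee_rot: [-0.459, -0.538, 0.538, 0.458]
contact_force: [-0.9, 1.0, 3.7]
finger_gap: 13.9
rod rel tool: along +tinx 3.4 tiny -1.0 rodz-under 165.1 yaw 99.18 down [ 0.001 -0.001 -1.   ] [ 561.4 -134.8  361.2] [-0.9  1.   3.7] [ 0.3   0.36 -0.03] 17.85 13.887116639186285
```

The force is much lower now (about 8 N) while the hook keeps going down, so the latch is yielding.

```bash
python3 -m inch '[[[0,0.025,0,0,1],[0,0.025,0,0,1],[0,0,0,0,1]]]'
python3 -m inch '[[[0,0.025,0,0,1],[0,0.025,0,0,1],[0,0,0,0,1]]]'
python3 -m inch '[[[0,0.025,0,0,1],[0,0.025,0,0,1],[0,0,0,0,1]]]'; python3 st.py

```

```text
time: 18.15
eef_pos: [561.5, -134.8, 359.3]
ee_rot: [0.459, 0.538, -0.538, -0.458]
contact_force: [-1.8, 0.5, 4.6]
finger_gap: 13.6
time: 18.45
eef_pos: [561.1, -134.8, 356.8]
ee_rot: [-0.458, -0.538, 0.539, 0.458]
contact_force: [-0.4, -0.9, 2.6]
finger_gap: 13.7
time: 18.75
eef_pos: [560.7, -134.6, 354.0]
ee_rot: [-0.458, -0.538, 0.539, 0.459]
contact_force: [-1.5, -0.6, 1.6]
finger_gap: 14.0
rod rel tool: along +tinx 4.3 tiny -1.5 rodz-under 172.3 yaw 99.17 down [-0.002  0.    -1.   ] [ 560.7 -134.6  354. ] [-1.5 -0.6  1.6] [-0.32  0.56  0.01] 18.75 14.027378374682566
```

```bash
python3 -m inch '[[[0,0.05,0,0,1],[0,0.05,0,0,1],[0,0,0,0,1]]]'
python3 -m inch '[[[0,0.05,0,0,1],[0,0.05,0,0,1],[0,0,0,0,1]]]'; python3 st.py
python3 -m inch '[[[0,0.04,0,0,1],[0,0,0,0,1]]]'

```

```text
time: 19.05
eef_pos: [560.9, -134.5, 350.1]
ee_rot: [-0.458, -0.538, 0.539, 0.459]
contact_force: [-2.1, -0.6, 0.8]
finger_gap: 14.2
time: 19.35
eef_pos: [560.8, -134.4, 345.9]
ee_rot: [-0.458, -0.538, 0.539, 0.459]
contact_force: [-2.0, -1.5, -0.3]
finger_gap: 13.9
rod rel tool: along +tinx 4.1 tiny -1.7 rodz-under 180.4 yaw 99.17 down [-0.002  0.    -1.   ] [ 560.8 -134.4  345.9] [-2.  -1.5 -0.3] [-0.26  0.69 -0.02] 19.35 13.896052296609035
time: 19.55
eef_pos: [560.8, -134.4, 344.2]
ee_rot: [-0.458, -0.538, 0.539, 0.459]
contact_force: [-1.3, -0.6, -2.1]
finger_gap: 13.5
```

```bash
python3 -m inch '[[[0,0.04,0,0,1],[0,0,0,0,1]]]'
python3 -m inch '[[[0,0.04,0,0,1],[0,0,0,0,1]]]'
python3 -m inch '[[[0,0.04,0,0,1],[0,0,0,0,1]]]'; python3 st.py

```

```text
time: 19.75
eef_pos: [561.4, -134.0, 342.1]
ee_rot: [0.458, 0.539, -0.538, -0.459]
contact_force: [-0.9, -0.3, -5.4]
finger_gap: 13.7
time: 19.95
eef_pos: [561.3, -134.2, 341.1]
ee_rot: [-0.458, -0.538, 0.538, 0.459]
contact_force: [-1.1, 0.5, -5.3]
finger_gap: 13.5
time: 20.15
eef_pos: [561.2, -134.4, 340.0]
ee_rot: [-0.458, -0.538, 0.538, 0.459]
contact_force: [-0.2, 0.1, -5.1]
finger_gap: 13.7
rod rel tool: along +tinx 3.6 tiny -1.6 rodz-under 186.3 yaw 99.18 down [-0.001  0.    -1.   ] [ 561.2 -134.4  340. ] [-0.2  0.1 -5.1] [-0.01 -0.    0.07] 20.15 13.745114134911535
```

The force dropped back to the bare weight at z≈342: the latch has snapped. Now find the crown.

```bash
python3 -m inch '[[[0,0.04,0,0,1],[0,0,0,0,1]]]'
python3 -m inch '[[[0,0.04,0,0,1],[0,0,0,0,1]]]'
python3 -m inch '[[[0,0.04,0,0,1],[0,0,0,0,1]]]'; python3 st.py

```

```text
time: 20.35
eef_pos: [561.1, -134.4, 338.6]
ee_rot: [-0.458, -0.538, 0.538, 0.459]
contact_force: [-0.7, -0.3, -5.3]
finger_gap: 13.9
time: 20.55
eef_pos: [561.5, -134.4, 337.7]
ee_rot: [0.459, 0.539, -0.538, -0.458]
contact_force: [-0.6, 0.5, -3.6]
finger_gap: 14.2
time: 20.75
eef_pos: [561.6, -134.4, 336.8]
ee_rot: [0.459, 0.539, -0.538, -0.458]
contact_force: [0.2, 1.2, -0.1]
finger_gap: 13.8
rod rel tool: along +tinx 3.0 tiny -1.4 rodz-under 189.5 yaw 99.2 down [ 0.002 -0.    -1.   ] [ 561.6 -134.4  336.8] [ 0.2  1.2 -0.1] [0.49 0.08 0.01] 20.75 13.774087637068956
```

```bash
python3 -m inch '[[[0,0.03,0,0,1],[0,0,0,0,1],[0,0,0,0,1]]]'
python3 m9.py m10.png; python3 st.py
python3 -m inch '[[[0,-0.1,0,0,1],[0,-0.1,0,0,1],[0,-0.1,0,0,1],[0,0,0,0,1]]]'; python3 st.py
```

```text
time: 21.05
eef_pos: [561.7, -134.4, 335.7]
ee_rot: [0.459, 0.539, -0.538, -0.458]
contact_force: [0.1, 3.3, 4.2]
finger_gap: 13.8
[[{'uv': [360.7, 177.9], 'confidence': 0.93}], [{'uv': [358.2, 191.3], 'confidence': 0.87}], [{'uv': [356.2, 215.0], 'confidence': 0.77}]] [array([358.2, 177.6]), array([358., 191.]), array([357.7, 210.2])]
rod rel tool: along +tinx 3.0 tiny -1.5 rodz-under 190.9 yaw 99.2 down [ 0.002 -0.    -1.   ] [ 561.6 -134.4  335.4] [0.3 2.8 5. ] [ 1.    0.13 -0.04] 21.25 13.66984421574788
time: 21.65
eef_pos: [561.0, -134.7, 345.7]
ee_rot: [-0.458, -0.538, 0.539, 0.459]
contact_force: [0.2, 0.2, -5.3]
finger_gap: 13.6
rod rel tool: along +tinx 4.0 tiny -1.4 rodz-under 180.6 yaw 99.16 down [-0.002 -0.    -1.   ] [ 561.  -134.7  345.7] [ 0.2  0.2 -5.3] [ 0.05 -0.05 -0.04] 21.65 13.589143970666948
```

View pics/m10.png

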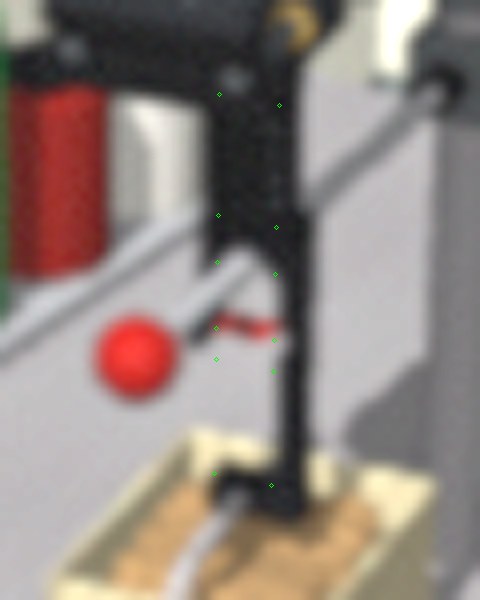

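The rod is up under the crown at (245,255), and the red latch lies shut and level below it at (245,325). Now the tug.

```bash
python3 -m inch '[[[0,-0.1,0,0,1],[0,-0.1,0,0,1],[0,-0.05,0,0,1],[0,0,0,0,1]]]'
python3 -m inch '[[[0,-0.04,0,0,1],[0,0,0,0,1]]]'
python3 -m inch '[[[0,-0.03,0,0,1],[0,0,0,0,1]]]'; python3 st.py
```

```text
time: 22.05
eef_pos: [561.4, -134.5, 357.0]
ee_rot: [0.459, 0.539, -0.538, -0.458]
contact_force: [0.1, 0.3, -5.1]
finger_gap: 13.7
time: 22.25
eef_pos: [561.1, -134.4, 357.8]
ee_rot: [-0.458, -0.538, 0.538, 0.459]
contact_force: [0.6, 0.4, -7.5]
finger_gap: 14.0
time: 22.45
eef_pos: [561.0, -134.4, 358.4]
ee_rot: [-0.458, -0.538, 0.539, 0.459]
contact_force: [-0.5, -1.4, -8.4]
finger_gap: 13.5
rod rel tool: along +tinx 4.0 tiny -1.7 rodz-under 167.9 yaw 99.17 down [-0.002  0.    -1.   ] [ 561.  -134.4  358.4] [-0.5 -1.4 -8.4] [-0.23 -0.05  0.03] 22.45 13.487712118153095
```

```bash
python3 -m inch '[[[0,-0.04,0,0,1],[0,0,0,0,1]]]'
python3 -m inch '[[[0,-0.03,0,0,1],[0,0,0,0,1]]]'; python3 st.py
```

```text
time: 22.65
eef_pos: [560.8, -134.4, 359.5]
ee_rot: [-0.458, -0.538, 0.539, 0.459]
contact_force: [0.4, -2.4, -12.5]
finger_gap: 13.9
time: 22.85
eef_pos: [560.7, -134.5, 360.4]
ee_rot: [-0.458, -0.538, 0.539, 0.459]
contact_force: [-0.1, -3.0, -16.0]
finger_gap: 13.8
rod rel tool: along +tinx 4.4 tiny -1.7 rodz-under 165.9 yaw 99.16 down [-0.003  0.001 -1.   ] [ 560.7 -134.5  360.4] [ -0.1  -3.  -16. ] [-0.68 -0.21 -0.01] 22.85 13.806046763010949
```

```bash
python3 -m inch '[[[0,0.02,0,0,1],[0,0,0,0,1]]]'; python3 -m inch '[[[0,0,0,0,1]]]';python3 -m inch '[[[0,0,0,0,1]]]'; python3 -m inch '[[[0,0,0,0,1],[0,0,0,0,1]]]'
```

```text
time: 23.05
eef_pos: [561.0, -134.4, 360.4]
ee_rot: [-0.458, -0.538, 0.539, 0.459]
contact_force: [0.9, -2.0, -15.7]
finger_gap: 13.9
time: 23.15
eef_pos: [561.0, -134.4, 360.6]
ee_rot: [-0.458, -0.538, 0.539, 0.459]
contact_force: [-0.2, -1.8, -16.3]
finger_gap: 13.8
time: 23.25
eef_pos: [561.0, -134.4, 360.7]
ee_rot: [-0.458, -0.538, 0.539, 0.459]
contact_force: [-0.1, -1.5, -16.6]
finger_gap: 14.0
time: 23.45
eef_pos: [561.0, -134.4, 360.8]
ee_rot: [-0.458, -0.538, 0.539, 0.459]
contact_force: [-0.0, -1.6, -16.7]
finger_gap: 13.8
```

```bash
python3 -m inch '[[[0,0.03,0,0,1],[0,0,0,0,1]]]'; python3 -m inch '[[[0,0,0,0,1],[0,0,0,0,1]]]'; python3 -m inch '[[[0,0.01,0,0,1],[0,0,0,0,1]]]'
```

```text
time: 23.65
eef_pos: [561.2, -134.4, 360.3]
ee_rot: [0.458, 0.539, -0.538, -0.458]
contact_force: [-0.7, -0.7, -15.2]
finger_gap: 13.8
time: 23.85
eef_pos: [561.2, -134.4, 360.3]
ee_rot: [0.458, 0.539, -0.538, -0.458]
contact_force: [-0.4, -0.4, -15.4]
finger_gap: 13.6
time: 24.05
eef_pos: [561.3, -134.4, 360.0]
ee_rot: [0.458, 0.539, -0.538, -0.458]
contact_force: [-0.6, 0.3, -14.1]
finger_gap: 14.1
```

```bash
python3 -m inch '[[[0,0.015,0,0,1],[0,0,0,0,1]]]'; python3 -m inch '[[[0,0,0,0,1],[0,0,0,0,1]]]'; python3 -m inch '[[[0,0,0,0,1],[0,0,0,0,1]]]'
```

```text
time: 24.25
eef_pos: [561.4, -134.4, 359.6]
ee_rot: [0.459, 0.539, -0.538, -0.458]
contact_force: [0.2, 0.2, -11.8]
finger_gap: 13.5
time: 24.45
eef_pos: [561.4, -134.4, 359.5]
ee_rot: [0.459, 0.539, -0.538, -0.458]
contact_force: [-0.4, 0.4, -11.7]
finger_gap: 14.1
time: 24.65
eef_pos: [561.3, -134.4, 359.3]
ee_rot: [0.458, 0.539, -0.538, -0.458]
contact_force: [-0.4, 0.1, -12.4]
finger_gap: 14.0
```

```bash
python3 -m inch '[[[0,-0.01,0,0,1],[0,0,0,0,1],[0,0,0,0,1]]]'; python3 -m inch '[[[0,0.1,0,0,1],[0,0.1,0,0,1],[0,0.1,0,0,1],[0,0.1,0,0,1],[0,0,0,0,1]]]'; python3 -m inch '[[[0,0.05,0,0,1],[0,0.05,0,0,1],[0,0,0,0,1]]]'; python3 st.py
```

```text
time: 24.95
eef_pos: [561.2, -134.5, 359.4]
ee_rot: [0.458, 0.538, -0.538, -0.458]
contact_force: [-0.8, 0.2, -12.4]
finger_gap: 14.0
time: 25.45
eef_pos: [561.1, -134.5, 343.1]
ee_rot: [-0.458, -0.538, 0.539, 0.459]
contact_force: [-0.4, -0.5, -5.7]
finger_gap: 14.3
time: 25.75
eef_pos: [561.1, -134.5, 339.2]
ee_rot: [-0.458, -0.538, 0.539, 0.459]
contact_force: [-0.2, 0.6, -5.7]
finger_gap: 13.8
rod rel tool: along +tinx 3.7 tiny -1.6 rodz-under 187.1 yaw 99.18 down [-0.001  0.    -1.   ] [ 561.1 -134.5  339.2] [-0.2  0.6 -5.7] [-0.01  0.01  0.03] 25.75 13.77751069358412
```

```bash
python3 -m inch '[[[0,0,-0.05,0,1],[0,0,-0.04,0,1],[0,0.03,0,0,1],[0,0.02,0,0,1],[0,0,0,0,1]]]'; python3 st.py;  python3 -m inch '[[[0,0.02,0,0,1],[0,0.01,0,0,1],[0,0,0,0,1]]]'; python3 st.py
```

```text
time: 26.25
eef_pos: [564.8, -134.0, 337.9]
ee_rot: [-0.459, -0.538, 0.538, 0.458]
contact_force: [-0.2, -0.3, -2.0]
finger_gap: 13.8
rod rel tool: along +tinx -0.1 tiny -1.3 rodz-under 188.4 yaw 99.19 down [ 0. -0. -1.] [ 564.8 -134.   337.9] [-0.2 -0.3 -2. ] [-0.07  0.26 -0.01] 26.25 13.784140273940693
time: 26.55
eef_pos: [565.0, -134.0, 337.1]
ee_rot: [0.459, 0.539, -0.538, -0.458]
contact_force: [-0.1, -0.1, 0.1]
finger_gap: 13.6
rod rel tool: along +tinx -0.3 tiny -1.3 rodz-under 189.2 yaw 99.2 down [ 0.001 -0.    -1.   ] [ 565.  -134.   337.1] [-0.1 -0.1  0.1] [ 0.07  0.21 -0.01] 26.55 13.624350085382297
```

```bash
python3 -m inch '[[[0,0,0,0,0.8],[0,0,0,0,0.75],[0,0,0,0,0.7],[0,0,0,0,0.6],[0,0,0,0,0.6]]]'; python3 -m inch '[[[0,0,0,0,0.6],[0,0,0,0,0.6],[0,0,0,0,0.5],[0,0,0,0,0.5],[0,0,0,0,0.5]]]'; python3 m7.py m11.png
```

```text
time: 27.05
eef_pos: [564.9, -133.9, 336.3]
ee_rot: [0.458, 0.538, -0.538, -0.458]
contact_force: [-0.4, 1.6, -0.2]
finger_gap: 32.4
time: 27.55
eef_pos: [564.8, -133.9, 336.2]
ee_rot: [-0.458, -0.538, 0.538, 0.458]
contact_force: [-0.7, -0.2, -0.5]
finger_gap: 42.7
```

View pics/m11.png

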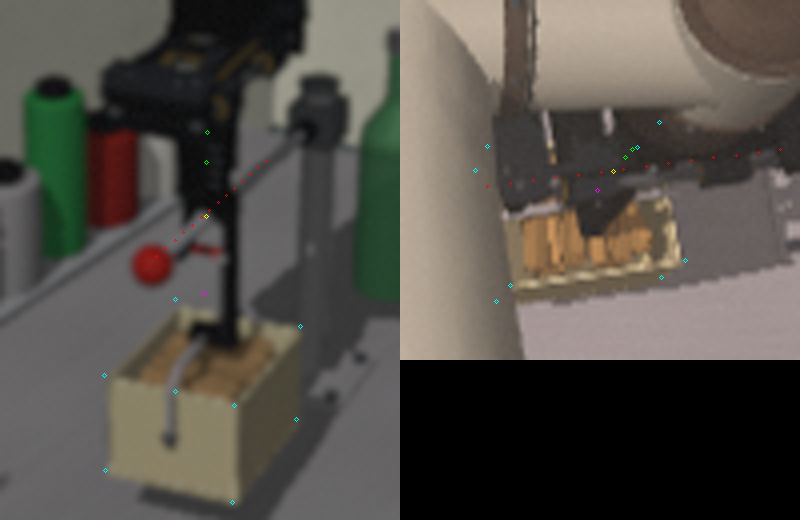

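The fingers are open and clear. The tin hangs upright from the rod with the latch shut at (208,250). I rise straight up and away, let it settle, and check.

```bash
python3 -m inch '[[[0,-0.2,0,0,0.5],[0,-0.4,0,0,0.5],[0,-0.6,0,0,0.5],[0,-0.8,0,0,0.5],[0,-0.8,0,0,0.5]]]'; python3 -m inch '[[[0,-0.5,0,0,0.5],[0,0,0.8,0,0.5],[0,0,1,0,0.5],[0,0,1,0,0.5],[0,0,1,0,0.5]]]';python3 -m inch '[[[0,0,0,0,0.5],[0,0,0,0,0.5],[0,0,0,0,0.5],[0,0,0,0,0.5],[0,0,0,0,0.5]]]'
cat > fin.py <<'E'
from h import *
s=snap('side');t=snap('top')
a=cv2.resize(s['image'][150:275,310:400,::-1],None,fx=4.4,fy=4.4,interpolation=cv2.INTER_CUBIC)
b=cv2.resize(t['image'][200:290,330:430,::-1],None,fx=3.9,fy=3.9,interpolation=cv2.INTER_CUBIC)
cv2.imwrite('pics/fin.png',np.hstack([a,np.pad(b,((0,a.shape[0]-b.shape[0]),(0,0),(0,0)))]))
for n in('tab','seat','gap','jug_mid','mug','soap_dish','peg'):
    o=[finder.place_of(p,n) for p in(s,t)]
    if all(o): print(n,tri((s,t),[x[0]['uv'] for x in o])[0].round())
E
python3 fin.py
```

```text
time: 28.15
eef_pos: [564.5, -134.0, 450.0]
ee_rot: [-0.458, -0.538, 0.538, 0.458]
contact_force: [0.5, 0.9, 0.1]
finger_gap: 43.9
time: 28.65
eef_pos: [413.1, -158.4, 468.9]
ee_rot: [0.459, 0.539, -0.538, -0.458]
contact_force: [0.8, 0.2, 0.1]
finger_gap: 43.7
time: 29.15
eef_pos: [415.7, -158.0, 467.7]
ee_rot: [-0.458, -0.538, 0.539, 0.459]
contact_force: [0.2, 0.2, -0.1]
finger_gap: 43.3
tab [ 559. -133.  296.]
seat [ 568. -129.  247.]
gap [ 570. -139.  182.]
mug [464. 416. -14.]
soap_dish [ 394. -446.   -5.]
```

View pics/fin.png

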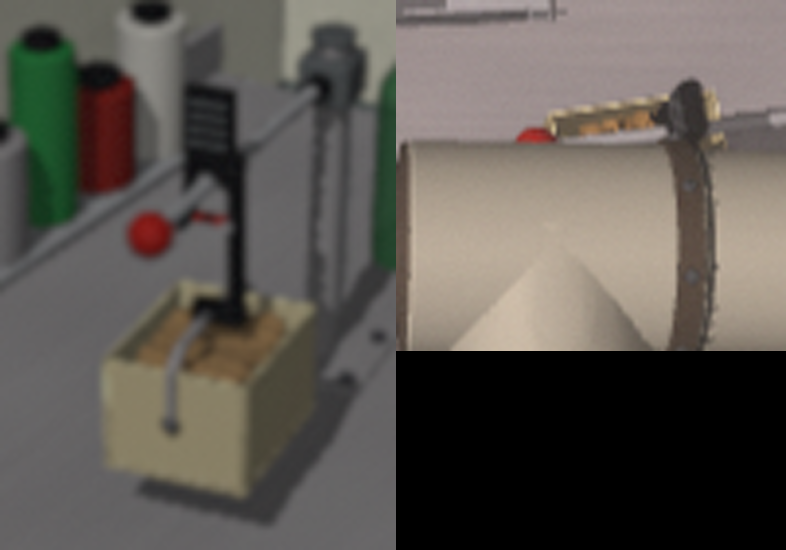

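The tin hangs on its own, upright, with the rod under the crown and the latch shut at (208,218). The robot is clear.

```bash
python3 -c "
from workcell import job,arm
print(arm.state()['time'],job.close_job())"
```

```text
the job is handed in; nothing more can be done
29.95 None
```

The tin is hanging from the rod on its own with the latch shut, and the job was handed in at about 30 s of the 64 s allowed. I gripped the tab, brought the rod level into the hook's gap and pushed the hook down by feel. The last pictures show the rod under the crown, the red latch shut and the tin upright. The gripper had risen clear, with no contact force.

- **First push on the latch:** it stalled at about 16 N because the rod sat too near the latch's hinge. I backed off and shifted the hook about 5 mm, and then the latch gave way at about 10 N and snapped shut.
- **Seating:** I pressed the rod home against the crown with about 10 N. By the wrist readings, the most the rod ever carried was about 16 N, under the 20 N limit.
- **Tug:** the pull overshot to about 11 N for roughly half a second. I eased it and held it at about 7 N for the last 0.7 s before lowering. These figures use the tin's weight of about 5.3 N, and the readings scatter by about 1 N.
- **Grip:** the tin crept up 2–3 mm in the fingers during the first push, with no further effect.
- **Other things on the drainer:** the mug and soap dish were located again within about 10 mm of their first positions, which is about the finder's error. The finder did not find the jug and the peg in both last views, and I did not locate the dustpan, bottle, brush or packet again. The arm stayed well above all of them, and no unexpected force showed.

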